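Rearrange three capped vessels on their colour-coded stands

ROBOT

A 6-joint arm with a two-finger parallel gripper is mounted at the origin on a cart in front of the work surface, level with it; the furniture and walls round the work are solid. World frame = base frame: x ahead of the robot, y to its left, z up, the work surface at z = 0. Lengths are in m, angles in rad, forces in N, time in s.
With the tool pointing down it reaches from about 0.25 to 0.725 m from the base axis. Payload 9.7 kg.
Tool frame: the origin (TCP) lies between the finger pads, 19 mm behind the fingertips; this is the grasp point; z points along the fingers, y is the line along which they close (so a half turn about z gives the same grasp; the last joint's range is limited). The gripper opens to 85 mm and grips with 20 to 120 N. Pads are 22 mm wide; open, the fingers measure 114 mm over their backs; the gripper's body (76 mm by 85 mm) begins 54 mm behind the grasp point. The pads swing forward as they close: fully open they stand 13 mm farther back than shut.
Start: joints at [1.149, 0.087, 0.176, 1.66, 0, 1.571], TCP at [0.225, 0.502, 0.25] pointing down, gripper open.
Joint ranges: [-3.13, 3.13], [-0.85, 1.81], [-1.15, 1.24], [-2.2, 2.28], [-1.44, 1.52], [-3.14, 3.14]. Speed limits (rad/s): [2.22, 2.22, 2.57, 3.14, 3.14, 3.14].

INTERFACE

Orientations are given as a unit quaternion [w, x, y, z].
In Python, from cell import sensors, eyes, job_done gives the robot as it stands.
- The arm moves only by the tool run_rows, called after "Call:" as name(argument=value, ...) on one line, values as JSON. Schema: {"type":"object","properties":{"segments":{"type":"array","items":{"type":"array","items":{"type":"number"},"minItems":7,"maxItems":7},"minItems":1,"maxItems":8},"grip_force":{"type":"number"},"only":{"type":"string"},"quiet":{"type":"boolean"},"lines":{"type":"string"}},"required":["segments"],"additionalProperties":false}. segments is a list of rows, 1 to 8 of them, each of 7 numbers: a rotation vector rx, ry, rz in shares of 2 rad (1.0 is 2 rad), then dx, dy, dz in shares of the most that a row can go, 1 being 50 mm, then the opening from 0.0 (shut) to 1.0 (fully open); each row shifts and turns the commanded pose from where the row before left it, along the tool's axes as they then stand; what a row does not reach is not made up. A row lasts 1/10 s, in which the tool goes at most 0.05 m and 0.15 rad, less where a joint would pass 70% of its speed; a pose out of reach is approached as far as the arm can. The fingers move at their own pace and stop on an object; grip_force is the grip in N (left out, the last holds). Time passes only in rows, so rows that do not move let the fingers close. The tool returns the time, the measured TCP pose, the force, the opening and the grip force at its end. only (a regular expression) keeps the lines of the reply that match it, lines (a string "A,B") keeps lines A to B, and quiet returns only ok. A shift or turn number past 1, either way, is cut back to 1. Input that does not fit is refused with a message, and nothing moves.
- sensors.observe(): the state, without advancing time (a new reading comes with each control period).
- eyes.grab_frame(name): name is "scene" or "side" or "wrist"; returns a dict with "img" (384x512x3 uint8, blue, green, red), "vfov" (degrees; the focal length in pixels is half the picture's height over the tangent of half this angle, whatever the lens; pixels are square), "cx", "cy" (the principal point, pixels), "R" (3x3) and "t" (3): a world point X has camera coordinates R X + t. Camera axes: x right, y down, z forward; pixel columns grow to the right and rows downward; lengths in m; the calibration is good to about 2 mm. A picture is of the moment at which its call begins. There is no depth.
- job_done(): hands the job in; it is judged then, once.
The state is a dict: "clock": time; "qpos": joint angles; "joint_vel": joint speeds; "effort": joint torques, N m; "position": TCP position; "eef_rot": TCP orientation; "force": force on the tool from outside, world axes, zero at the start; "ft_torque": the same for the moment, N m; "width": opening from 0.0 (shut) to 1.0 (fully open); "grasp_force": force on a finger pad.
Only numpy, scipy, OpenCV 4.12 (cv2) and the standard library are available. Lean on these libraries where they do the work, as an engineer would, in place of code of your own. Each camera call takes 0.05 s, during which the arm holds its last target. There are 200 camera calls.

TASK

The two capped flasks and the blue-capped bottle stand on the wrong coloured stands: move each to the stand of its own cap colour (red, yellow, blue), parking one of them on the empty cork stand on the way and leaving the cork stand empty at the end. Set each one down gently, upright and centred on a stand; never drop it, tip it over or put it on the bare worktop. Leave the dropper bottle, the timer and the small crucible where they are.

Things in the scene. Friction and masses are not known exactly. Their poses are not given: they have to be found in the camera images.
- flask_red: Clear conical glass flask with a red screw cap, 62 mm across the base, 111 mm tall, on a coloured stand (similar flasks on the bare worktop are scenery). Origin: centre of the underside, z up, round. Feels like a solid cone narrowing to 29 mm at the cap; take it from above by cap and neck, TCP about 94 mm above the underside. 0.09 to 0.22 kg.
- flask_yellow: Clear conical glass flask with a yellow screw cap, 84 mm across the base, 148 mm tall, on a coloured stand (similar flasks on the bare worktop are scenery). Origin: centre of the underside, z up, round. Feels like a solid cone narrowing to 39 mm at the cap; take it from above by cap and neck, TCP about 130 mm above the underside. 0.09 to 0.22 kg.
- bottle_blue: White round plastic reagent bottle with a blue label and a blue screw cap, 60 mm across, 144 mm tall, standing on one of the coloured stands. Origin: centre of the underside, z up, round. The cap is 35 mm in diameter and takes up the top 20 mm; take it by the cap from above, with the TCP about 138 mm above the underside. 0.23 to 0.45 kg.
- stand_red: Flat round red stand, 110 mm in diameter, 10 mm high, fixed to the worktop. Origin: centre of its underside (its top is 10 mm higher), z up. At the start a vessel with another cap colour stands on it.
- stand_yellow: Flat round yellow stand, 110 mm in diameter, 10 mm high, fixed to the worktop. Origin: centre of its underside (its top is 10 mm higher), z up. At the start a vessel with another cap colour stands on it.
- stand_blue: Flat round blue stand, 110 mm in diameter, 10 mm high, fixed to the worktop. Origin: centre of its underside (its top is 10 mm higher), z up. At the start a vessel with another cap colour stands on it.
- stand_cork: Flat round cork-brown stand, 110 mm in diameter, 10 mm high, fixed to the worktop. Origin: centre of its underside (its top is 10 mm higher), z up. The parking place: empty at the start and at the end.
- dropper: Bystander: amber dropper bottle with a black rubber bulb, 42 mm across, 110 mm tall, stands loose among the stands (the fixed glassware round about is up to 175 mm tall). Origin: centre of the underside. Not to be moved.
- timer: Bystander: small white lab timer, 48x64x59 mm, stands loose. Origin: centre of the underside. Not to be moved.
- crucible: Bystander: small white porcelain crucible, 41 mm across, 34 mm high, stands loose. Origin: centre of the underside. Not to be moved.

How it is judged:
On the way:
1. one of the three vessels stands upright, released, on the cork stand, centred within 12 mm (((horizontal distance between flask_red and stand_cork below 0.012 m and z of flask_red in the frame of stand_cork between 0.006 and 0.014 m and angle between flask_red's own z axis and vertical below 0.08 rad and linear speed of flask_red below 0.02 m/s and contact force between the fingers and flask_red below 0.05 N) or (horizontal distance between flask_yellow and stand_cork below 0.012 m and z of flask_yellow in the frame of stand_cork between 0.006 and 0.014 m and angle between flask_yellow's own z axis and vertical below 0.08 rad and linear speed of flask_yellow below 0.02 m/s and contact force between the fingers and flask_yellow below 0.05 N) or (horizontal distance between bottle_blue and stand_cork below 0.012 m and z of bottle_blue in the frame of stand_cork between 0.006 and 0.014 m and angle between bottle_blue's own z axis and vertical below 0.08 rad and linear speed of bottle_blue below 0.02 m/s and contact force between the fingers and bottle_blue below 0.05 N))), for 0.2 s.
At the end, for the whole second after the job is handed in: Each vessel (two flasks, one bottle) stands upright (within 0.08 rad), released and at rest on the stand of its cap colour, its centre within 12 mm of the stand's centre; so the cork stand is empty again (horizontal distance between flask_red and stand_red below 0.012 m and z of flask_red in the frame of stand_red between 0.006 and 0.014 m and angle between each of flask_red, flask_yellow, bottle_blue's own z axis and vertical below 0.08 rad and linear speed of each of flask_red, flask_yellow, bottle_blue below 0.02 m/s and contact force between the fingers and flask_red below 0.05 N and horizontal distance between flask_yellow and stand_yellow below 0.012 m and z of flask_yellow in the frame of stand_yellow between 0.006 and 0.014 m and contact force between the fingers and flask_yellow below 0.05 N and horizontal distance between bottle_blue and stand_blue below 0.012 m and z of bottle_blue in the frame of stand_blue between 0.006 and 0.014 m and contact force between the fingers and bottle_blue below 0.05 N); the robot touches nothing.
It fails at once if a flask or the bottle is put on the bare worktop (height (world z) of any of flask_red, flask_yellow, bottle_blue below 0.004 m).
It fails at once if a flask or the bottle is tipped over (more than 0.6 rad) (angle between any of flask_red, flask_yellow, bottle_blue's own z axis and vertical above 0.6 rad).
It fails at once if a flask or the bottle is dropped (falls free of the fingers at more than 0.5 m/s) ((contact force between the fingers and flask_red below 0.05 N and linear speed of flask_red above 0.5 m/s) or (contact force between the fingers and flask_yellow below 0.05 N and linear speed of flask_yellow above 0.5 m/s) or (contact force between the fingers and bottle_blue below 0.05 N and linear speed of bottle_blue above 0.5 m/s)).
It fails at once if the dropper bottle, the timer or the crucible is moved more than 20 mm or tipped (distance of any of dropper, timer, crucible from where it was at the start of the episode above 0.02 m or angle between any of dropper, timer, crucible's own z axis and vertical above 0.3 rad).
It also fails if it takes over 112 s, if anything falls off the work surface, if the arm or the gripper's body presses on something with over 40 N, if the wrist force passes 120 N, or if a joint passes its speed limit or range.

## Working session

There is one attempt and no reset: what is moved stays moved. The work goes in short steps, Python scripts to look and compute and a tool call to move; the robot and the scene stay as the last step left them, time stands still between calls to the robot, and variables do not carry over. Pictures are saved under pics/ and viewed, at most 14 in all, crops included, and the job is handed in when it is done.

```bash
mkdir -p pics; ls
```

Run:
```python
from cell import sensors, eyes
import cv2,pickle
s=sensors.observe();print({k:s[k] for k in("clock","position","eef_rot","width")})
for n in("scene","side","wrist"):
    f=eyes.grab_frame(n);cv2.imwrite(f"pics/{n}0.png",f["img"]);pickle.dump(f,open(f"{n}0.pkl","wb"))
    print(n,f["vfov"],f["cx"],f["cy"],(-f["R"].T@f["t"]).round(3),f["R"].round(2).tolist())
```

```text
pics
{'clock': 0.0, 'position': array([0.2250965 , 0.50162096, 0.24928725]), 'eef_rot': array([-1.27628267e-04,  2.09331598e-01,  9.77844498e-01, -6.34637054e-04]), 'width': 1.0045496462157915}
scene 54.048063732000635 257.38676779486354 183.69620297172048 [ 0.257 -0.591  0.646] [[0.84, -0.54, -0.01], [-0.4, -0.61, -0.69], [0.36, 0.58, -0.73]]
side 43.433294081824606 252.440459830603 194.80447507580803 [ 0.232 -0.936  0.434] [[0.93, -0.36, 0.02], [-0.12, -0.37, -0.92], [0.34, 0.86, -0.38]]
wrist 63.32500392512875 259.0269301557426 194.8365227001655 [0.154 0.533 0.374] [[0.41, 0.91, -0.0], [0.87, -0.39, 0.3], [0.28, -0.13, -0.95]]
```

View pics/scene0.png

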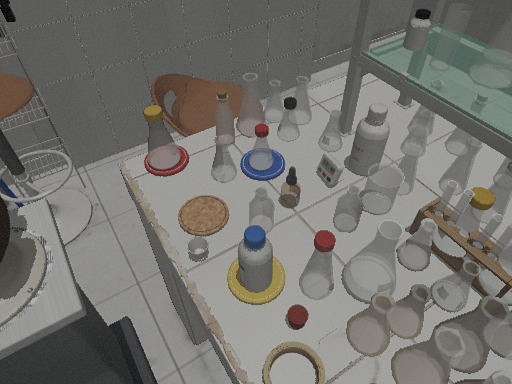

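View pics/side0.png

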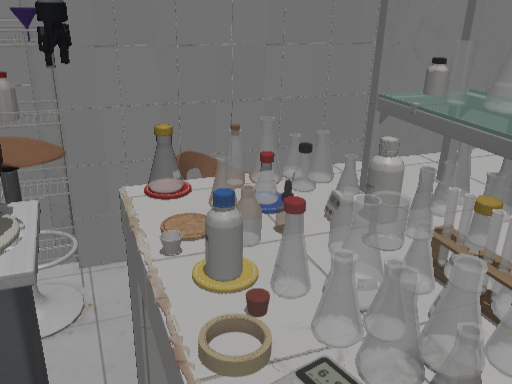

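View pics/wrist0.png

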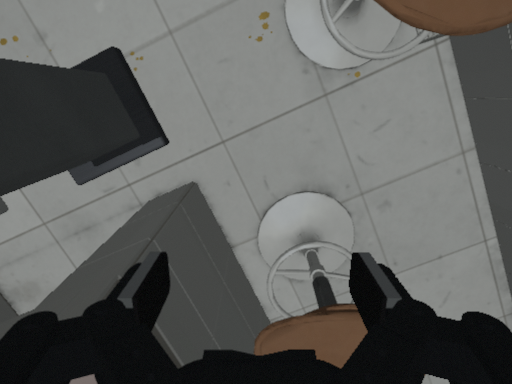

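Create h.py:
```python
import cv2,numpy as np,pickle
from scipy.optimize import least_squares
def foc(f): return f["img"].shape[0]/2/np.tan(np.radians(f["vfov"]/2))
def ray(f,p):
    p=np.atleast_2d(p).astype(float);F=foc(f)
    d=np.c_[(p[:,0]-f["cx"])/F,(p[:,1]-f["cy"])/F,np.ones(len(p))]@f["R"]
    return -f["R"].T@f["t"],d/np.linalg.norm(d,axis=1)[:,None]
def plane(f,p,z):
    c,d=ray(f,p);return c+d*((z-c[2])/d[:,2])[:,None]
def tri(fs,ps):
    A=0;b=0;L=[]
    for f,p in zip(fs,ps):
        c,d=ray(f,p);P=np.eye(3)-np.outer(d[0],d[0]);A=A+P;b=b+P@c;L.append((P,c))
    X=np.linalg.solve(A,b);return X,[np.linalg.norm(P@(X-c))*1e3 for P,c in L]
H={"red":[(0,10),(170,180)],"yellow":[(19,30)],"blue":[(105,125)],"cork":[(5,16)]}
def mask(f,col,box,s=110,v=40):
    h=cv2.cvtColor(f["img"],cv2.COLOR_BGR2HSV);m=np.zeros(h.shape[:2],np.uint8)
    for a,b in H[col]: m|=cv2.inRange(h,(a,s,v),(b,255,255))
    k=np.zeros_like(m);x0,y0,x1,y1=box;k[y0:y1,x0:x1]=1;m=m*k
    m=cv2.morphologyEx(m,cv2.MORPH_OPEN,np.ones((2,2)))
    n,l,st,c=cv2.connectedComponentsWithStats(m)
    i=1+np.argmax(st[1:,4]);return m,(l==i).astype(np.uint8),st[i],c[i]
def stand(f,col,box,s=90,z=.01,R=.055):
    m,b,st,c=mask(f,col,box,s)
    h=cv2.convexHull(cv2.findNonZero(m))[:,0]
    cam=-f["R"].T@f["t"];T=plane(f,h,z);B=plane(f,h,z-.01)
    def res(q):
        far=((T[:,:2]-q)@(cam[:2]-q))<0
        P=np.where(far[:,None],T[:,:2],B[:,:2]);return np.linalg.norm(P-q,axis=1)-R
    r=least_squares(res,T[:,:2].mean(0),loss="soft_l1",f_scale=.001,method="trf",diff_step=1e-4)
    return r.x,np.median(abs(r.fun))*1e3,h
```

Run:
```python
from h import *
fs=[pickle.load(open(n+"0.pkl","rb")) for n in("scene","side")]
caps={"yellow":[(140,100,170,122),(148,120,180,138)],"red":[(250,120,275,140),(255,148,280,166)],"blue":[(240,222,272,252),(208,185,242,210)]}
for k,bx in caps.items():
    r=[mask(f,k,b) for f,b in zip(fs,bx)]
    X,e=tri(fs,[a[3] for a in r]);print(k,"cap",X.round(4),np.round(e,1),[a[2].tolist() for a in r])
st={"red":[(138,140,195,180),(138,175,198,202)],"blue":[(235,145,292,185),(235,190,300,215)],"yellow":[(222,248,290,305),(185,255,265,292)],"cork":[(172,190,235,240),(155,210,216,242)]}
for k,bx in st.items():
    for f,b in zip(fs,bx):
        q,e,h=stand(f,k,b);print(k,"stand",q.round(4),"res",e.round(2),"r",np.hypot(*q).round(3))
    t=[]
    for f,b in zip(fs,bx):
        h=stand(f,k,b)[2];
        t.append([(h[:,0].min()+h[:,0].max())/2,0])
    # leftmost rim point height from far view pair: ellipse centres
    t=[cv2.fitEllipse(stand(f,k,b)[2])[0] for f,b in zip(fs,bx)];X,e=tri(fs,t);print("   tri",X.round(4),np.round(e,1))
```

```text
yellow cap [0.4301 0.1131 0.1482] [1.1 1.1] [[144, 106, 20, 16, 263], [155, 126, 19, 11, 186]]
red cap [ 0.6223 -0.031   0.1116] [0.6 0.6] [[256, 125, 13, 13, 147], [261, 153, 14, 11, 137]]
blue cap [ 0.4449 -0.2821  0.1416] [0.5 0.5] [[246, 227, 20, 17, 275], [214, 189, 22, 20, 380]]
red stand [0.4334 0.1162] res 0.65 r 0.449
red stand [0.437  0.1238] res 0.66 r 0.454
   tri [0.4331 0.1114 0.0046] [1.3 1.3]
blue stand [ 0.6276 -0.0268] res 0.69 r 0.628
blue stand [ 0.6599 -0.0648] res 3.08 r 0.663
   tri [ 0.6344 -0.0279 -0.0019] [6.4 6.4]
yellow stand [ 0.4467 -0.2814] res 0.42 r 0.528
yellow stand [ 0.4496 -0.2749] res 0.59 r 0.527
   tri [ 0.4449 -0.2862  0.0065] [0.8 0.8]
cork stand [ 0.4314 -0.0912] res 1.78 r 0.441
cork stand [ 0.4326 -0.0978] res 2.27 r 0.443
   tri [ 0.4281 -0.0992  0.0085] [0.1 0.1]
```

Units first: shifts go in shares of 50 mm and turns go in shares of 2 rad. So -0.025 m is -0.5, -0.1406 rad is -0.0703.

Call:
run_rows(segments=[[0,0,-0.0703,0,0,-0.5,1],[0,0,-0.0703,0,0,-0.5,1],[0,0,-0.0703,0,0,-0.5,1]], grip_force=40)

```text
clock: 0.45
position: [0.2251, 0.5016, 0.3256]
eef_rot: [-0.0, -0.003, 1.0, -0.0]
force: [0.3, 0.3, 0.5]
width: 1.005
grasp_force: 0.0
```

Call:
run_rows(segments=[[0,0,0,-0.4,-0.96,0,1],[0,0,0,-0.4,-0.96,0,1],[0,0,0,-0.4,-0.96,0,1],[0,0,0,-0.4,-0.96,0,1],[0,0,0,-0.4,-0.96,0,1],[0,0,0,-0.4,-0.96,0,1],[0,0,0,-0.4,-0.96,0,1],[0,0,0,-0.4,-0.96,0,1]])

```text
clock: 1.25
position: [0.3792, 0.1306, 0.325]
eef_rot: [0.0, -0.0, 1.0, 0.0]
force: [0.8, 1.6, -0.2]
width: 1.0
grasp_force: 0.0
```

Call:
run_rows(segments=[[0,0,0,0,0,0,1],[0,0,0,0,0,0,1],[0,0,0,0,0,0,1]])

```text
clock: 1.55
position: [0.3788, 0.1331, 0.3249]
eef_rot: [-0.0, -0.0, 1.0, 0.0]
force: [-1.2, -0.5, -0.2]
width: 1.001
grasp_force: 0.0
```

Run:
```python
from h import *
from cell import eyes,sensors
f=eyes.grab_frame("wrist");pickle.dump(f,open("w1.pkl","wb"));cv2.imwrite("pics/w1.png",f["img"])
s=sensors.observe();print(s["position"],s["eef_rot"].round(4),s["qpos"].round(3))
fs=[pickle.load(open(n+"0.pkl","rb")) for n in("scene","side")]
for n,a,b in (("clear flask L tip",(223,138),(221,158)),("dropper tip",(292,170),(288,182)),("clear bottle tip",(262,190),(248,188)),("blackcap",(290,103),(305,148)),("redcap big",(324,239),(295,205)),("tall brown",(222,94),(235,128))):
    X,e=tri(fs,[a,b]);print(n,X.round(3),np.round(e,0))
```

```text
[0.37869505 0.13350598 0.32492713] [-1.e-04 -8.e-04  1.e+00  1.e-04] [ 0.339 -0.219  0.035  1.825  0.     0.337]
clear flask L tip [ 0.53  -0.008  0.114] [4. 4.]
dropper tip [ 0.609 -0.165  0.107] [1. 1.]
clear bottle tip [ 0.523 -0.182  0.112] [1. 1.]
blackcap [0.745 0.03  0.105] [0. 0.]
redcap big [ 0.531 -0.353  0.148] [0. 0.]
tall brown [0.595 0.101 0.146] [0. 0.]
```

View pics/w1.png

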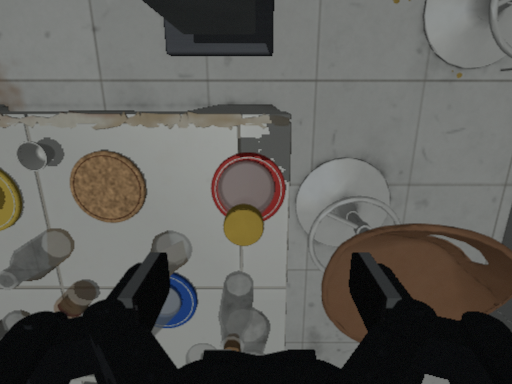

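Run:
```python
from h import *
fs=[pickle.load(open(n+".pkl","rb")) for n in("w1","scene0","side0")];f=fs[0]
m,b,st,c=mask(f,"yellow",(215,195,275,252));print(st,c)
for z in(.15,.158):print("cap",z,plane(f,[c],z).round(4))
h=cv2.convexHull(cv2.findNonZero(b))[:,0];print(cv2.minEnclosingCircle(h))
X,e=tri(fs,[c]+[mask(g,"yellow",bx)[3] for g,bx in zip(fs[1:],[(140,100,170,122),(148,120,180,138)])]);print(X.round(4),np.round(e,1))
for k,bx in(("red",(200,145,295,240)),("cork",(62,143,152,228))):
    for s in (70,90,110):
        q,e,h=stand(f,k,bx,s);print(k,s,q.round(4),e.round(2),h.min(0),h.max(0))
    t=[cv2.fitEllipse(h)[0]]+[cv2.fitEllipse(stand(g,k,b2)[2])[0] for g,b2 in zip(fs[1:],{"red":[(138,140,195,180),(138,175,198,202)],"cork":[(172,190,235,240),(155,210,216,242)]}[k])]
    X,e=tri(fs,t);print(k,"tri",X.round(4),np.round(e,1))
```

```text
[ 225  205   39   42 1298] [244.17488444 225.67488444]
cap 0.15 [[0.4303 0.1172 0.15  ]]
cap 0.158 [[0.4269 0.1176 0.158 ]]
((244.18182373046875, 225.4545440673828), 20.70063591003418)
[0.4312 0.1168 0.1466] [0.6 1.6 1. ]
red 70 [0.4348 0.1178] 0.75 [212 154] [286 221]
red 90 [0.4351 0.1176] 0.79 [212 154] [285 221]
red 110 [0.435  0.1173] 0.9 [213 154] [285 221]
red tri [0.4343 0.117  0.0012] [0.5 1.8 1.6]
cork 70 [ 0.4325 -0.0898] 1.32 [ 71 152] [146 222]
cork 90 [ 0.4329 -0.0904] 1.85 [ 71 152] [146 222]
cork 110 [ 0.4331 -0.0907] 2.52 [ 73 153] [145 222]
cork tri [ 0.4305 -0.0922  0.0031] [1.4 2.2 1.8]
```

Scaled: 0.035 m is 0.7, 0.03 m is 0.6.

Call:
run_rows(segments=[[0,0,0,-0.52,-0.16,0,1],[0,0,0,-0.53,-0.17,0,1],[0,0,0,0,0,0.7,1],[0,0,0,0,0,0.7,1],[0,0,0,0,0,0.7,1],[0,0,0,0,0,0.6,1],[0,0,0,0,0,0,1],[0,0,0,0,0,0,1]])

```text
clock: 2.4
position: [0.4311, 0.1172, 0.1907]
eef_rot: [-0.0, -0.001, 1.0, 0.0]
force: [-0.3, -0.1, 1.0]
width: 1.006
grasp_force: 0.0
```

Scaled: 0.026 m is 0.52, 0.025 m is 0.5.

Call:
run_rows(segments=[[0,0,0,0,0,0.5,1],[0,0,0,0,0,0.52,1],[0,0,0,0,0,0,1],[0,0,0,0,0,0,0.6],[0,0,0,0,0,0,0.4],[0,0,0,0,0,0,0],[0,0,0,0,0,0,0],[0,0,0,0,0,0,0]], grip_force=40)

```text
clock: 3.2
position: [0.4325, 0.1163, 0.1413]
eef_rot: [0.002, 0.0, 1.0, 0.0]
force: [-0.8, 0.8, 8.9]
width: 0.51
grasp_force: 40.2
```

Call:
run_rows(segments=[[0,0,0,0,0,0,0],[0,0,0,0,0,0,0],[0,0,0,0,0,0,0],[0,0,0,0,0,0,0]])

```text
clock: 3.6
position: [0.4325, 0.1163, 0.1413]
eef_rot: [0.002, 0.0, 1.0, 0.0]
force: [-0.7, 0.6, 8.4]
width: 0.516
grasp_force: 40.2
```

Scaled: -0.03 m is -0.6, -0.02 m is -0.4.

Call:
run_rows(segments=[[0,0,0,0,0,-0.2,0],[0,0,0,0,0,-0.4,0],[0,0,0,0,0,-0.6,0],[0,0,0,0,0,-0.6,0],[0,0,0,0,0,0,0],[0,0,0,0,0,0,0]], grip_force=50)

```text
clock: 4.2
position: [0.4319, 0.1161, 0.2299]
eef_rot: [0.001, 0.0, 1.0, 0.0]
force: [-0.2, 0.3, -2.1]
width: 0.506
grasp_force: 50.2
```

Run:
```python
from h import *
from cell import eyes
for n in("wrist","side"):
    f=eyes.grab_frame(n);pickle.dump(f,open(n[0]+"2.pkl","wb"));cv2.imwrite(f"pics/{n}2.png",f["img"])
a=cv2.imread("pics/wrist2.png");b=cv2.imread("pics/side2.png");cv2.imwrite("pics/c2.png",cv2.resize(np.hstack([a,b]),(800,300)))
```

```text
(no output)
```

View pics/c2.png

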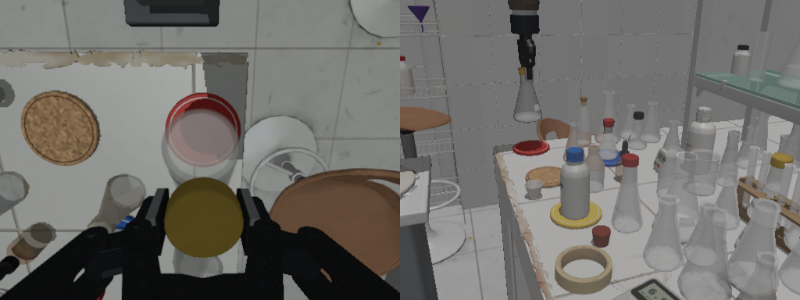

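Run:
```python
from h import *
f=pickle.load(open("w2.pkl","rb"));g=pickle.load(open("s2.pkl","rb"))
for k,bx in(("red",(200,105,315,180)),("cork",(15,100,140,220))):
    for s in (70,90):
        q,e,h=stand(f,k,bx,s);print(k,s,q.round(4),e.round(2),h.min(0),h.max(0))
for k,bx in(("red",(135,175,200,202)),("cork",(155,208,216,242))):
        q,e,h=stand(g,k,bx,80);print("side",k,q.round(4),e.round(2),h.min(0),h.max(0))
m,b,st,c=mask(f,"yellow",(190,220,320,340));h=cv2.convexHull(cv2.findNonZero(b))[:,0];(u,v),r=cv2.minEnclosingCircle(h);print(u,v,r,c)
for z in (.235,.245):print(plane(f,[(u,v)],z).round(4), "r",r/foc(f)*(( -f["R"].T@f["t"])[2]-z))
```

```text
red 70 [0.4344 0.1173] 0.3 [213 120] [308 178]
red 90 [0.4346 0.1172] 0.3 [213 120] [308 177]
cork 70 [ 0.432  -0.0903] 1.25 [ 28 118] [127 212]
cork 90 [ 0.432  -0.0904] 1.76 [ 29 118] [127 211]
side red [0.4369 0.1221] 1.63 [145 181] [191 199]
side cork [ 0.4324 -0.0973] 2.02 [162 215] [206 240]
261.4855651855469 280.3800354003906 52.20205307006836 [261.27027027 279.83759325]
[[0.432  0.1167 0.235 ]] r 0.020042361730689216
[[0.4254 0.1166 0.245 ]] r 0.018365618609117444
```

Scaled: -0.043 m is -0.86, -0.04 m is -0.8.

Call:
run_rows(segments=[[0,0,0,0,-0.4,0,0],[0,0,0,0,-0.8,0,0],[0,0,0,0,-0.86,0,0],[0,0,0,0,-0.86,0,0],[0,0,0,0,-0.8,0,0],[0,0,0,0,-0.4,0,0],[0,0,0,0,0,0,0],[0,0,0,0,0,0,0]])

```text
clock: 5.1
position: [0.4311, -0.0901, 0.2281]
eef_rot: [-0.001, 0.001, 1.0, 0.0]
force: [-0.4, -0.3, -1.9]
width: 0.502
grasp_force: 50.5
```

Call:
run_rows(segments=[[0,0,0,0,0,0.4,0],[0,0,0,0,0,0.6,0],[0,0,0,0,0,0.4,0],[0,0,0,0,0,0.2,0],[0,0,0,0,0,0,0],[0,0,0,0,0,0,0]])

```text
clock: 5.7
position: [0.4318, -0.0895, 0.1498]
eef_rot: [0.0, -0.0, 1.0, -0.0]
force: [0.4, -0.3, -1.4]
width: 0.505
grasp_force: 50.5
```

Lower gently in small steps until contact.

Scaled: 0.003 m is 0.06.

Call:
run_rows(segments=[[0,0,0,0,0,0.06,0],[0,0,0,0,0,0.06,0],[0,0,0,0,0,0,0],[0,0,0,0,0,0,0]])

```text
clock: 6.1
position: [0.4316, -0.09, 0.1431]
eef_rot: [0.0, 0.0, 1.0, -0.0]
force: [0.3, -0.2, -1.8]
width: 0.504
grasp_force: 50.5
```

Call:
run_rows(segments=[[0,0,0,0,0,0.03,0],[0,0,0,0,0,0.03,0],[0,0,0,0,0,0,0],[0,0,0,0,0,0,0]])

```text
clock: 6.5
position: [0.432, -0.09, 0.1415]
eef_rot: [0.001, -0.0, 1.0, -0.0]
force: [-1.9, 1.1, 9.7]
width: 0.504
grasp_force: 52.4
```

Scaled: 0.0015 m is 0.03.

Call:
run_rows(segments=[[0,0,0,0,0,0.03,0],[0,0,0,0,0,0,0],[0,0,0,0,0,0,0]])

```text
clock: 6.8
position: [0.4325, -0.0899, 0.1414]
eef_rot: [0.002, -0.0, 1.0, -0.0]
force: [-4.0, 3.0, 20.3]
width: 0.503
grasp_force: 54.2
```

Scaled: -0.002 m is -0.04.

Call:
run_rows(segments=[[0,0,0,0,0,-0.04,0],[0,0,0,0,0,0,0.6],[0,0,0,0,0,0,0.8],[0,0,0,0,0,0,1],[0,0,0,0,0,0,1],[0,0,0,0,0,0,1]])

```text
clock: 7.4
position: [0.4314, -0.0899, 0.1403]
eef_rot: [-0.0, 0.0, 1.0, 0.0]
force: [-0.0, 0.4, -0.2]
width: 1.001
grasp_force: 0.0
```

Call:
run_rows(segments=[[0,0,0,0,0,-0.6,1],[0,0,0,0,0,-0.8,1],[0,0,0,0,0,-0.8,1],[0,0,0,0,0,-0.8,1],[0,0,0,0,0,-0.6,1],[0,0,0,0,0,0,1],[0,0,0,0,0,0,1]])

```text
clock: 8.1
position: [0.4318, -0.09, 0.3206]
eef_rot: [0.0, -0.0, 1.0, -0.0]
force: [0.2, -0.1, -0.2]
width: 1.005
grasp_force: 0.0
```

Run:
```python
from h import *
from cell import eyes
for n in("wrist","side","scene"):
    f=eyes.grab_frame(n);pickle.dump(f,open(n+"3.pkl","wb"));cv2.imwrite(f"pics/{n}3.png",f["img"])
a=cv2.imread("pics/wrist3.png");b=cv2.imread("pics/side3.png");cv2.imwrite("pics/c3.png",cv2.resize(np.hstack([a,b]),(800,300)))
```

```text
(no output)
```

View pics/c3.png

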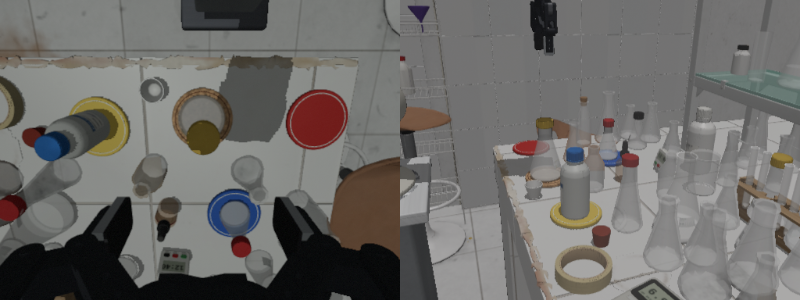

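Run:
```python
from h import *
f=pickle.load(open("wrist3.pkl","rb"));S=[pickle.load(open(n+"3.pkl","rb")) for n in("scene","side")]
for k,bx in(("red",(360,105,450,200)),("cork",(212,105,302,192)),("blue",(255,230,345,298)),("yellow",(80,115,172,205))):
    q,e,h=stand(f,k,bx,80);print(k,q.round(4),e.round(2),h.min(0),h.max(0))
for k,bx,b2 in(("yellow",(235,150,288,200),[(180,150,220,220),(170,140,220,180)]),("red",(290,298,326,332),[(250,120,275,140),(255,148,280,166)]),("blue",(40,165,92,208),[(240,222,272,252),(208,185,242,210)])):
    c=[mask(g,k,b)[3] for g,b in zip([f]+S,[bx]+b2)]
    m,b,st,_=mask(f,k,bx);print(k,st,c[0].round(1))
    X,e=tri([f]+S,c);print("  tri",X.round(4),np.round(e,1)); print("  ",[plane(f,[c[0]],z).round(4)[0,:2] for z in (X[2]-.005,X[2],X[2]+.005)])
for n,p,z in(("dropper tip",(207,306),.11),("timer top",(223,325),.059),("flaskL tip",(330,258),.114),("flask below red",(330,330),.1)):print(n,plane(f,[p],z).round(3))
```

```text
red [0.4342 0.1184] 1.15 [367 116] [445 192]
cork [ 0.4327 -0.0894] 0.88 [222 114] [297 182]
blue [ 0.6305 -0.0245] 0.85 [267 243] [334 298]
yellow [ 0.4481 -0.2806] 0.53 [ 90 125] [166 200]
yellow [ 240  156   43   43 1450] [260.7 176.8]
  tri [ 0.4304 -0.0894  0.1466] [0.7 1.8 1.3]
   [array([ 0.4321, -0.0889]), array([ 0.4308, -0.0889]), array([ 0.4295, -0.0889])]
red [297 303  25  27 547] [309.  316.2]
  tri [ 0.6246 -0.0265  0.1095] [1.4 2.1 0.7]
   [array([ 0.6303, -0.0248]), array([ 0.6263, -0.0257]), array([ 0.6222, -0.0267])]
blue [  45  170   45   37 1265] [ 67.1 187.9]
  tri [ 0.4439 -0.2844  0.1432] [0.7 1.1 0.7]
   [array([ 0.4447, -0.2879]), array([ 0.4433, -0.2847]), array([ 0.4418, -0.2815])]
dropper tip [[ 0.61  -0.157  0.11 ]]
timer top [[ 0.683 -0.145  0.059]]
flaskL tip [[ 0.539 -0.006  0.114]]
flask below red [[0.656 0.006 0.1  ]]
```

Scaled: -0.036 m is -0.72, 0.016 m is 0.32.

Call:
run_rows(segments=[[0,0,0,-0.72,0.32,0,1],[0,0,0,-0.72,0.32,0,1],[0,0,0,-0.72,0.32,0,1],[0,0,0,-0.72,0.32,0,1],[0,0,0,0,0,0,1],[0,0,0,0,0,0,1],[0,0,0,0,0,0,1]])

```text
clock: 8.95
position: [0.5748, -0.0262, 0.3203]
eef_rot: [-0.0, 0.0, 1.0, -0.0]
force: [-0.6, 0.4, 0.1]
width: 0.997
grasp_force: 0.0
```

Run:
```python
from h import *
from cell import eyes
f=eyes.grab_frame("wrist");pickle.dump(f,open("wrist4.pkl","wb"));cv2.imwrite("pics/w4.png",f["img"])
```

```text
(no output)
```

View pics/w4.png

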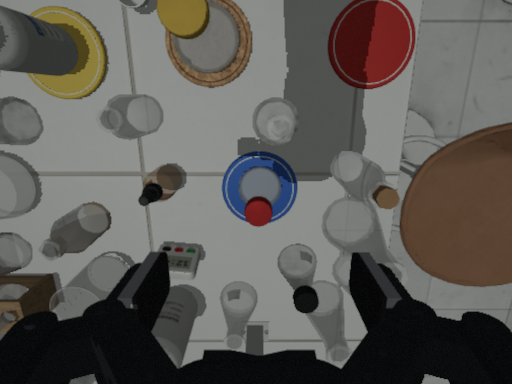

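Run:
```python
from h import *
f=pickle.load(open("wrist4.pkl","rb"));S=[pickle.load(open(n+"3.pkl","rb")) for n in("scene","side")]
for k,bx in(("red",(320,0,420,95)),("blue",(215,145,305,230))):
    q,e,h=stand(f,k,bx,80);print(k,q.round(4),e.round(2),h.min(0),h.max(0))
m,b,st,c=mask(f,"red",(235,190,280,230));h=cv2.convexHull(cv2.findNonZero(b))[:,0];C=cv2.minEnclosingCircle(h);print(st,c,C)
for z in(.107,.112,.12):print(plane(f,[c],z).round(4))
X,e=tri([f]+S,[c]+[mask(g,"red",b)[3] for g,b in zip(S,[(250,120,275,140),(255,148,280,166)])]);print(X.round(4),e)
```

```text
red [0.4336 0.1177] 0.78 [329   0] [415  89]
blue [ 0.6284 -0.025 ] 0.8 [223 153] [297 222]
[246 198  27  29 635] [259.02992126 212.14488189] ((259.0, 212.125), 14.440170288085938)
[[ 0.6258 -0.0267  0.107 ]]
[[ 0.6239 -0.0267  0.112 ]]
[[ 0.6208 -0.0267  0.12  ]]
[ 0.6242 -0.027   0.1094] [np.float64(0.6955360687627914), np.float64(1.6453517034620788), np.float64(1.0734940334710215)]
```

Scaled: 0.04 m is 0.8, -0.0005 m is -0.01.

Call:
run_rows(segments=[[0,0,0,-0.498,-0.01,0,1],[0,0,0,-0.498,0,0,1],[0,0,0,0,0,0.8,1],[0,0,0,0,0,0.8,1],[0,0,0,0,0,0.8,1],[0,0,0,0,0,0.8,1],[0,0,0,0,0,0,1],[0,0,0,0,0,0,1]])

```text
clock: 9.8
position: [0.6248, -0.0268, 0.1621]
eef_rot: [0.0, 0.0, 1.0, -0.0]
force: [0.5, 0.4, -0.3]
width: 0.997
grasp_force: 0.0
```

Scaled: 0.03 m is 0.6, 0.024 m is 0.48.

Call:
run_rows(segments=[[0,0,0,0,0,0.6,1],[0,0,0,0,0,0.48,1],[0,0,0,0,0,0,1],[0,0,0,0,0,0,0.6],[0,0,0,0,0,0,0.4],[0,0,0,0,0,0,0],[0,0,0,0,0,0,0],[0,0,0,0,0,0,0]], grip_force=40)

```text
clock: 10.6
position: [0.6262, -0.0266, 0.1085]
eef_rot: [0.002, 0.0, 1.0, -0.0]
force: [-0.1, -1.0, 6.7]
width: 0.388
grasp_force: 39.4
```

Call:
run_rows(segments=[[0,0,0,0,0,0,0],[0,0,0,0,0,0,0],[0,0,0,0,0,0,0],[0,0,0,0,0,0,0]])

```text
clock: 11.0
position: [0.6262, -0.0266, 0.1085]
eef_rot: [0.002, 0.0, 1.0, -0.0]
force: [-0.0, -0.1, 5.6]
width: 0.39
grasp_force: 39.4
```

Scaled: -0.035 m is -0.7, -0.025 m is -0.5.

Call:
run_rows(segments=[[0,0,0,0,0,-0.2,0],[0,0,0,0,0,-0.5,0],[0,0,0,0,0,-0.7,0],[0,0,0,0,0,-0.7,0],[0,0,0,0,0,-0.7,0],[0,0,0,0,0,-0.7,0],[0,0,0,0,0,-0.5,0],[0,0,0,0,0,0,0]], grip_force=50)

```text
clock: 11.8
position: [0.6258, -0.0264, 0.3112]
eef_rot: [0.003, -0.0, 1.0, -0.0]
force: [0.6, -0.6, -1.7]
width: 0.383
grasp_force: 49.0
```

Call:
run_rows(segments=[[0,0,0,0.4,0.3,0,0],[0,0,0,0.7,0.53,0,0],[0,0,0,0.8,0.62,0,0],[0,0,0,0.8,0.62,0,0],[0,0,0,0.7,0.53,0,0],[0,0,0,0.4,0.3,0,0],[0,0,0,0,0,0,0],[0,0,0,0,0,0,0]])

```text
clock: 12.6
position: [0.436, 0.1181, 0.3063]
eef_rot: [0.0, -0.001, 1.0, -0.0]
force: [0.5, -0.1, -1.9]
width: 0.383
grasp_force: 49.1
```

Run:
```python
from h import *
from cell import eyes
for n in("wrist","side"):
    f=eyes.grab_frame(n);pickle.dump(f,open(n+"5.pkl","wb"));cv2.imwrite(f"pics/{n}5.png",f["img"])
a=cv2.imread("pics/wrist5.png");b=cv2.imread("pics/side5.png");cv2.imwrite("pics/c5.png",cv2.resize(np.hstack([a,b]),(800,300)))
```

```text
(no output)
```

View pics/c5.png

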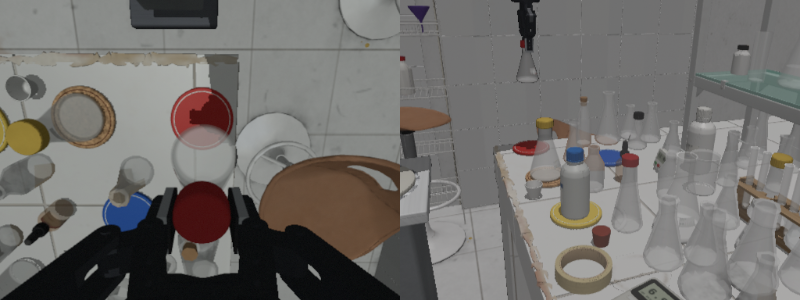

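Scaled: 0.04 m is 0.8, 0.03 m is 0.6.

Call:
run_rows(segments=[[0,0,0,0,0,0.4,0],[0,0,0,0,0,0.8,0],[0,0,0,0,0,0.8,0],[0,0,0,0,0,0.8,0],[0,0,0,0,0,0.6,0],[0,0,0,0,0,0.32,0],[0,0,0,0,0,0,0],[0,0,0,0,0,0,0]])

```text
clock: 13.5
position: [0.4367, 0.1174, 0.1207]
eef_rot: [-0.0, 0.0, 1.0, -0.0]
force: [0.2, -0.2, -1.9]
width: 0.385
grasp_force: 49.1
```

Call:
run_rows(segments=[[0,0,0,0,0,0.06,0],[0,0,0,0,0,0.03,0],[0,0,0,0,0,0,0],[0,0,0,0,0,0,0]])

```text
clock: 13.9
position: [0.4365, 0.1179, 0.1164]
eef_rot: [0.0, -0.0, 1.0, 0.0]
force: [-0.7, 0.7, -0.9]
width: 0.377
grasp_force: 49.1
```

Scaled: 0.003 m is 0.06, 0.002 m is 0.04.

Call:
run_rows(segments=[[0,0,0,0,0,0.06,0],[0,0,0,0,0,0.04,0],[0,0,0,0,0,0,0],[0,0,0,0,0,0,0]])

```text
clock: 14.3
position: [0.4362, 0.1178, 0.1109]
eef_rot: [-0.0, -0.0, 1.0, -0.0]
force: [-0.1, -0.7, -1.5]
width: 0.383
grasp_force: 49.1
```

Call:
run_rows(segments=[[0,0,0,0,0,0.03,0],[0,0,0,0,0,0.03,0],[0,0,0,0,0,0,0],[0,0,0,0,0,0,0]])

```text
clock: 14.7
position: [0.4366, 0.118, 0.1086]
eef_rot: [0.001, -0.0, 1.0, 0.0]
force: [-0.7, 0.6, 5.8]
width: 0.377
grasp_force: 50.3
```

Contact as expected; release, rise, and head for the bottle.

Call:
run_rows(segments=[[0,0,0,0,0,0,0.5],[0,0,0,0,0,0,0.8],[0,0,0,0,0,0,1],[0,0,0,0,0,0,1],[0,0,0,0,0,0,1],[0,0,0,0,0,0,1]])

```text
clock: 15.3
position: [0.4363, 0.1178, 0.1079]
eef_rot: [-0.0, 0.0, 1.0, -0.0]
force: [-0.2, -0.7, 0.1]
width: 0.999
grasp_force: 0.0
```

Call:
run_rows(segments=[[0,0,0,0,0,-0.4,1],[0,0,0,0,0,-0.8,1],[0,0,0,0,0,-1,1],[0,0,0,0,0,-1,1],[0,0,0,0,0,-0.9,1],[0,0,0,0,0,0,1],[0,0,0,0,0,0,1]])

```text
clock: 16.0
position: [0.4367, 0.1179, 0.3137]
eef_rot: [0.001, -0.0, 1.0, 0.0]
force: [0.3, -0.1, -1.1]
width: 0.997
grasp_force: 0.0
```

Call:
run_rows(segments=[[0,0,0,0.14,-0.96,0,1],[0,0,0,0.14,-0.96,0,1],[0,0,0,0.14,-0.96,0,1],[0,0,0,0.14,-0.96,0,1],[0,0,0,0.14,-0.96,0,1],[0,0,0,0,-0.96,0,1],[0,0,0,0,-0.96,0,1],[0,0,0,0,-0.96,0,1]])

```text
clock: 16.8
position: [0.4003, -0.268, 0.3113]
eef_rot: [-0.001, 0.0, 1.0, 0.001]
force: [1.6, 0.3, 0.8]
width: 1.002
grasp_force: 0.0
```

Call:
run_rows(segments=[[0,0,0,0,0,0,1],[0,0,0,0,0,0,1]])

```text
clock: 17.0
position: [0.4006, -0.2668, 0.311]
eef_rot: [-0.001, 0.001, 1.0, 0.001]
force: [-0.6, 0.7, 0.7]
width: 0.997
grasp_force: 0.0
```

Run:
```python
from h import *
from cell import eyes
for n in("wrist","side","scene"):
    f=eyes.grab_frame(n);pickle.dump(f,open(n+"6.pkl","wb"));cv2.imwrite(f"pics/{n}6.png",f["img"])
a=cv2.imread("pics/wrist6.png");b=cv2.imread("pics/side6.png");cv2.imwrite("pics/c6.png",cv2.resize(np.hstack([a,b]),(800,300)))
```

```text
(no output)
```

View pics/c6.png

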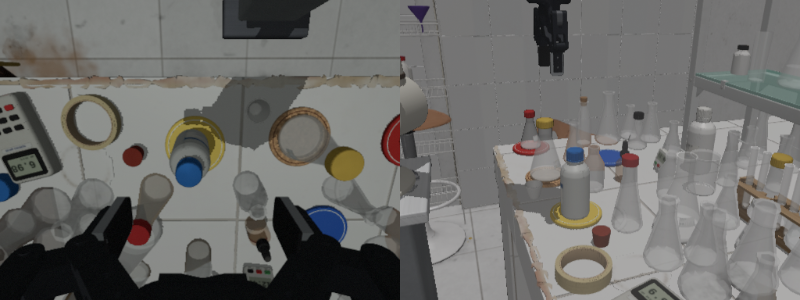

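Run:
```python
from h import *
f=pickle.load(open("wrist6.pkl","rb"));S=[pickle.load(open(n+"6.pkl","rb")) for n in("scene","side")]
q,e,h=stand(f,"yellow",(205,145,292,222),80);print("yellow st",q.round(4),e.round(2),h.min(0),h.max(0))
q,e,h=stand(f,"blue",(390,262,450,310),80);print("blue st",q.round(4),e.round(2),h.min(0),h.max(0))
bx=(215,195,270,245);m,b,st,c=mask(f,"blue",bx,130);print(st,c)
for z in(.143,.154):print(plane(f,[c],z).round(4))
X,e=tri([f]+S,[c]+[mask(g,"blue",b)[3] for g,b in zip(S,[(240,222,272,252),(208,185,242,210)])]);print(X.round(4),np.round(e,1))
X,e=tri(S,[mask(g,"red",b)[3] for g,b in zip(S,[(135,105,180,145),(145,135,185,160)])]);print("redflask cap",X.round(4),np.round(e,1))
```

```text
yellow st [ 0.4479 -0.2793] 0.53 [213 150] [288 218]
blue st [ 0.6312 -0.0242] 1.43 [393 264] [444 308]
[ 226  202   34   38 1042] [242.52111324 220.88003839]
[[ 0.4434 -0.2837  0.143 ]]
[[ 0.4389 -0.2831  0.154 ]]
[ 0.4436 -0.284   0.1421] [0.3 0.5 0.3]
redflask cap [0.4331 0.1132 0.1115] [1.3 1.3]
```

Scaled: 0.04 m is 0.8, 0.03 m is 0.6.

Call:
run_rows(segments=[[0,0,0,-0.432,-0.17,0,1],[0,0,0,-0.432,-0.17,0,1],[0,0,0,0,0,0.8,1],[0,0,0,0,0,0.8,1],[0,0,0,0,0,0.6,1],[0,0,0,0,0,0,1],[0,0,0,0,0,0,1]])

```text
clock: 17.85
position: [0.4446, -0.2822, 0.204]
eef_rot: [0.0, -0.001, 1.0, -0.0]
force: [-0.1, 0.1, 0.8]
width: 1.001
grasp_force: 0.0
```

Scaled: 0.03 m is 0.6, -0.0015 m is -0.03.

Call:
run_rows(segments=[[0,0,0,0,-0.03,0.6,1],[0,0,0,0,0,0.52,1],[0,0,0,0,0,0,1],[0,0,0,0,0,0,0.6],[0,0,0,0,0,0,0.45],[0,0,0,0,0,0,0],[0,0,0,0,0,0,0],[0,0,0,0,0,0,0]], grip_force=60)

```text
clock: 18.65
position: [0.4451, -0.285, 0.1488]
eef_rot: [0.001, -0.0, 1.0, -0.001]
force: [-0.4, -0.3, 7.5]
width: 0.391
grasp_force: 59.2
```

Call:
run_rows(segments=[[0,0,0,0,0,0,0],[0,0,0,0,0,0,0],[0,0,0,0,0,0,0],[0,0,0,0,0,0,0]])

```text
clock: 19.05
position: [0.4451, -0.285, 0.1488]
eef_rot: [0.001, -0.0, 1.0, -0.001]
force: [0.2, 0.4, 7.0]
width: 0.384
grasp_force: 59.2
```

Scaled: -0.035 m is -0.7, -0.025 m is -0.5.

Call:
run_rows(segments=[[0,0,0,0,0,-0.2,0],[0,0,0,0,0,-0.5,0],[0,0,0,0,0,-0.7,0],[0,0,0,0,0,-0.7,0],[0,0,0,0,0,-0.7,0],[0,0,0,0,0,-0.6,0],[0,0,0,0,0,-0.4,0],[0,0,0,0,0,0,0]], grip_force=75)

```text
clock: 19.85
position: [0.4448, -0.2849, 0.34]
eef_rot: [0.002, 0.0, 1.0, -0.001]
force: [0.7, -0.9, -4.0]
width: 0.384
grasp_force: 75.6
```

Call:
run_rows(segments=[[0,0,0,0,0,0,0]])

```text
clock: 19.95
position: [0.4446, -0.2848, 0.3364]
eef_rot: [-0.0, 0.0, 1.0, 0.0]
force: [-0.7, 0.3, -5.0]
width: 0.381
grasp_force: 75.6
```

Run:
```python
from h import *
from cell import eyes
for n in("wrist","side"):
    f=eyes.grab_frame(n);pickle.dump(f,open(n+"7.pkl","wb"));cv2.imwrite(f"pics/{n}7.png",f["img"])
a=cv2.imread("pics/wrist7.png");b=cv2.imread("pics/side7.png");cv2.imwrite("pics/c7.png",cv2.resize(np.hstack([a,b]),(800,300)))
```

```text
(no output)
```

View pics/c7.png

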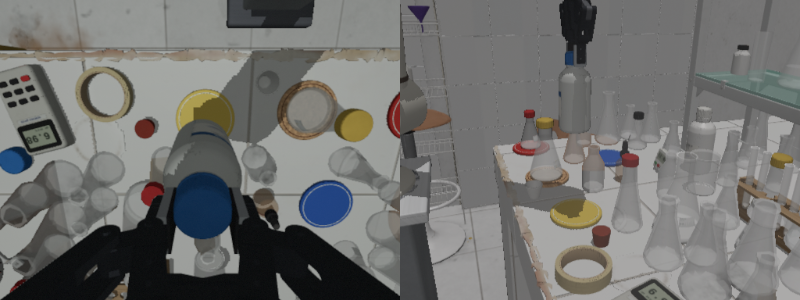

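Run:
```python
from h import *
f=pickle.load(open("wrist7.pkl","rb"));g=pickle.load(open("side7.pkl","rb"))
q,e,h=stand(f,"yellow",(220,105,310,180),80);print("yellow st",q.round(4),e.round(2),h.min(0),h.max(0))
q,e,h=stand(f,"blue",(375,222,462,300),80);print("blue st",q.round(4),e.round(2),h.min(0),h.max(0))
q,e,h=stand(g,"yellow",(180,245,270,300),80);print("side yellow st",q.round(4),e.round(2),h.min(0),h.max(0))
m,b,st,c=mask(f,"blue",(200,210,320,310));print(st,c,plane(f,[c],.332).round(4),plane(f,[c],.344).round(4))
```

```text
yellow st [ 0.4478 -0.279 ] 0.37 [226 115] [300 174]
blue st [ 0.6298 -0.0229] 1.21 [384 232] [451 291]
side yellow st [ 0.4492 -0.2756] 1.1 [193 256] [258 293]
[ 223  222   75   85 5200] [259.99846154 264.43211538] [[ 0.4423 -0.2848  0.332 ]] [[ 0.4352 -0.2849  0.344 ]]
```

Scaled: 0.0366 m is 0.732, -0.0261 m is -0.522.

Call:
run_rows(segments=[[0,0,0,-0.29,0.406,0,0],[0,0,0,-0.522,0.732,0,0],[0,0,0,-0.522,0.732,0,0],[0,0,0,-0.522,0.732,0,0],[0,0,0,-0.522,0.732,0,0],[0,0,0,-0.522,0.732,0,0],[0,0,0,-0.522,0.732,0,0],[0,0,0,-0.29,0.406,0,0]])

```text
clock: 20.85
position: [0.6312, -0.0215, 0.3346]
eef_rot: [-0.002, -0.001, 1.0, 0.0]
force: [-0.3, -0.7, -3.5]
width: 0.383
grasp_force: 75.7
```

Call:
run_rows(segments=[[0,0,0,0,0,0,0],[0,0,0,0,0,0,0],[0,0,0,0,0,0,0]])

```text
clock: 21.15
position: [0.6296, -0.0251, 0.3364]
eef_rot: [-0.001, 0.0, 1.0, -0.0]
force: [-1.0, -0.2, -3.7]
width: 0.382
grasp_force: 75.7
```

Descend to just above contact (grasp z was 0.1488).

Scaled: 0.04 m is 0.8, 0.035 m is 0.7.

Call:
run_rows(segments=[[0,0,0,0,0,0.4,0],[0,0,0,0,0,0.7,0],[0,0,0,0,0,0.8,0],[0,0,0,0,0,0.8,0],[0,0,0,0,0,0.6,0],[0,0,0,0,0,0.28,0],[0,0,0,0,0,0,0],[0,0,0,0,0,0,0]])

```text
clock: 21.95
position: [0.6304, -0.025, 0.1598]
eef_rot: [0.001, 0.0, 1.0, -0.0]
force: [-0.7, 0.3, -4.1]
width: 0.382
grasp_force: 75.7
```

Call:
run_rows(segments=[[0,0,0,0,0,0.04,0],[0,0,0,0,0,0.04,0],[0,0,0,0,0,0,0],[0,0,0,0,0,0,0]])

```text
clock: 22.35
position: [0.6302, -0.0245, 0.1543]
eef_rot: [0.0, -0.0, 1.0, -0.0]
force: [0.4, -0.7, -4.6]
width: 0.384
grasp_force: 75.7
```

Scaled: 0.002 m is 0.04, 0.0015 m is 0.03.

Call:
run_rows(segments=[[0,0,0,0,0,0.04,0],[0,0,0,0,0,0.03,0],[0,0,0,0,0,0,0],[0,0,0,0,0,0,0]])

```text
clock: 22.75
position: [0.63, -0.0245, 0.1504]
eef_rot: [-0.0, 0.0, 1.0, 0.0]
force: [-0.0, 0.2, -4.1]
width: 0.378
grasp_force: 75.7
```

Scaled: 0.0015 m is 0.03, 0.001 m is 0.02.

Call:
run_rows(segments=[[0,0,0,0,0,0.03,0],[0,0,0,0,0,0.02,0],[0,0,0,0,0,0,0],[0,0,0,0,0,0,0]])

```text
clock: 23.15
position: [0.6304, -0.0244, 0.149]
eef_rot: [0.001, -0.0, 1.0, 0.0]
force: [-0.8, 1.7, 5.3]
width: 0.381
grasp_force: 76.7
```

Call:
run_rows(segments=[[0,0,0,0,0,0,0.5],[0,0,0,0,0,0,0.8],[0,0,0,0,0,0,1],[0,0,0,0,0,0,1],[0,0,0,0,0,0,1],[0,0,0,0,0,0,1]])

```text
clock: 23.75
position: [0.6301, -0.0245, 0.1479]
eef_rot: [-0.0, 0.0, 1.0, 0.0]
force: [-0.4, 0.1, 1.0]
width: 0.998
grasp_force: 0.0
```

Call:
run_rows(segments=[[0,0,0,0,0,-0.4,1],[0,0,0,0,0,-0.8,1],[0,0,0,0,0,-1,1],[0,0,0,0,0,-1,1],[0,0,0,0,0,-0.4,1],[0,0,0,0,0,0,1]])

```text
clock: 24.35
position: [0.6307, -0.0245, 0.332]
eef_rot: [0.003, -0.0, 1.0, -0.0]
force: [0.3, -0.6, -0.4]
width: 0.996
grasp_force: 0.0
```

Call:
run_rows(segments=[[0,0,0,0.82,-0.22,0,1],[0,0,0,0.82,-0.22,0,1],[0,0,0,0.82,-0.22,0,1],[0,0,0,0.82,-0.22,0,1],[0,0,0,0.82,-0.22,0,1],[0,0,0,0.82,-0.22,0,1],[0,0,0,0,0,0,1],[0,0,0,0,0,0,1]])

```text
clock: 25.15
position: [0.3836, -0.0907, 0.3277]
eef_rot: [0.0, 0.001, 1.0, -0.0]
force: [-0.0, 0.3, -0.2]
width: 1.004
grasp_force: 0.0
```

Run:
```python
from h import *
from cell import eyes
for n in("wrist","side","scene"):
    f=eyes.grab_frame(n);pickle.dump(f,open(n+"8.pkl","wb"));cv2.imwrite(f"pics/{n}8.png",f["img"])
a=cv2.imread("pics/wrist8.png");b=cv2.imread("pics/scene8.png");cv2.imwrite("pics/c8.png",cv2.resize(np.hstack([a,b]),(800,300)))
```

```text
(no output)
```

View pics/c8.png

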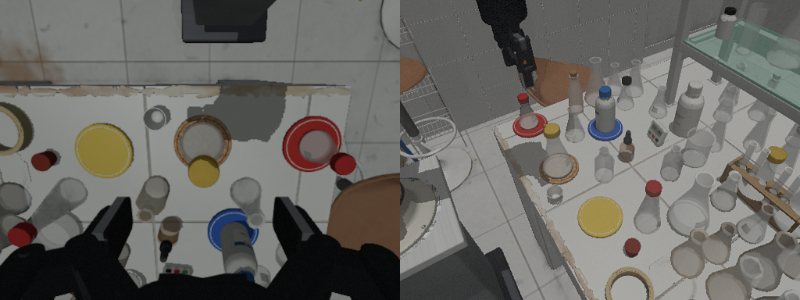

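Run:
```python
from h import *
f=pickle.load(open("wrist8.pkl","rb"));S=[pickle.load(open(n+"8.pkl","rb")) for n in("scene","side")]
q,e,h=stand(f,"yellow",(88,150,180,235),80);print("yellow st",q.round(4),e.round(2),h.min(0),h.max(0))
q,e,h=stand(f,"cork",(215,140,305,225),80);print("cork st",q.round(4),e.round(2),h.min(0),h.max(0))
print(stand(S[0],"yellow",(220,240,300,310),80)[:2])
c=[mask(g,"yellow",b)[3] for g,b in zip([f]+S,[(235,190,290,245),(180,150,212,180),(130,140,175,170)])] if 0 else None
_,_,st,c=mask(f,"yellow",(235,190,290,245));print(st,c,plane(f,[c],.147).round(4))
_,_,st,c2=mask(S[0],"yellow",(180,150,215,180));print(st,c2);print(tri([f,S[0]],[c,c2]))
_,_,st,c3=mask(S[0],"blue",(250,105,280,128),130);print(tri(S,[c3,mask(S[1],"blue",(240,120,290,190),130)[3]]),st)
```

```text
yellow st [ 0.4481 -0.2795] 1.11 [ 97 159] [170 228]
cork st [ 0.4334 -0.0893] 0.84 [224 148] [296 212]
(array([ 0.44661549, -0.28202155]), np.float64(0.8792033240760632))
[ 242  200   40   41 1291] [261.17118513 219.92796282] [[ 0.4313 -0.089   0.147 ]]
[184 159  21  20 348] [194.29022989 168.12931034]
(array([ 0.43070975, -0.08902502,  0.14495907]), [np.float64(1.303210727314534), np.float64(1.3032107273144802)])
(array([ 0.6326594 , -0.01726525,  0.14076379]), [np.float64(0.7778704374780083), np.float64(0.7778704374780175)]) [256 111  15  10 107]
```

Units first: shifts go in shares of 50 mm and turns go in shares of 2 rad. So 0.045 m is 0.9, -0.024 m is -0.48.

Call:
run_rows(segments=[[0,0,0,-0.48,0.014,0,1],[0,0,0,-0.48,0.014,0,1],[0,0,0,0,0,0.9,1],[0,0,0,0,0,0.9,1],[0,0,0,0,0,0.9,1],[0,0,0,0,0,0,1],[0,0,0,0,0,0,1]])

```text
clock: 26.0
position: [0.4323, -0.0888, 0.1935]
eef_rot: [-0.001, -0.0, 1.0, 0.0]
force: [0.3, 0.3, 0.9]
width: 0.999
grasp_force: 0.0
```

Scaled: 0.026 m is 0.52, 0.025 m is 0.5.

Call:
run_rows(segments=[[0,0,0,0,0,0.5,1],[0,0,0,0,0,0.52,1],[0,0,0,0,0,0,1],[0,0,0,0,0,0,0.6],[0,0,0,0,0,0,0.5],[0,0,0,0,0,0,0],[0,0,0,0,0,0,0],[0,0,0,0,0,0,0]], grip_force=40)

```text
clock: 26.8
position: [0.4333, -0.0893, 0.1443]
eef_rot: [0.002, 0.0, 1.0, -0.0]
force: [-0.2, -0.1, 7.7]
width: 0.5
grasp_force: 39.8
```

Call:
run_rows(segments=[[0,0,0,0,0,0,0],[0,0,0,0,0,0,0],[0,0,0,0,0,0,0],[0,0,0,0,0,0,0]])

```text
clock: 27.2
position: [0.4333, -0.0894, 0.1443]
eef_rot: [0.002, 0.0, 1.0, -0.0]
force: [0.4, 0.4, 8.1]
width: 0.498
grasp_force: 39.8
```

Call:
run_rows(segments=[[0,0,0,0,0,-0.2,0],[0,0,0,0,0,-0.5,0],[0,0,0,0,0,-0.6,0],[0,0,0,0,0,-0.6,0],[0,0,0,0,0,-0.3,0],[0,0,0,0,0,0,0],[0,0,0,0,0,0,0]], grip_force=50)

```text
clock: 27.9
position: [0.4321, -0.0891, 0.2519]
eef_rot: [0.0, 0.0, 1.0, -0.0]
force: [0.3, -0.9, -1.6]
width: 0.494
grasp_force: 50.1
```

Scaled: -0.045 m is -0.9, -0.032 m is -0.64.

Call:
run_rows(segments=[[0,0,0,-0.04,-0.36,0,0],[0,0,0,-0.06,-0.64,0,0],[0,0,0,-0.07,-0.9,0,0],[0,0,0,-0.07,-0.9,0,0],[0,0,0,-0.06,-0.64,0,0],[0,0,0,-0.04,-0.366,0,0],[0,0,0,0,0,0,0],[0,0,0,0,0,0,0]])

```text
clock: 28.7
position: [0.4488, -0.2788, 0.2512]
eef_rot: [-0.001, 0.0, 1.0, 0.001]
force: [-0.3, 0.3, -0.5]
width: 0.494
grasp_force: 50.3
```

Call:
run_rows(segments=[[0,0,0,0,0,0.4,0],[0,0,0,0,0,0.6,0],[0,0,0,0,0,0.6,0],[0,0,0,0,0,0.34,0],[0,0,0,0,0,0,0],[0,0,0,0,0,0,0],[0,0,0,0,0,0,0]])

```text
clock: 29.4
position: [0.4497, -0.2792, 0.1566]
eef_rot: [0.001, -0.0, 1.0, -0.001]
force: [-1.0, -0.2, -1.2]
width: 0.493
grasp_force: 50.3
```

Scaled: 0.004 m is 0.08, 0.003 m is 0.06.

Call:
run_rows(segments=[[0,0,0,0,0,0.08,0],[0,0,0,0,0,0.06,0],[0,0,0,0,0,0.04,0],[0,0,0,0,0,0,0],[0,0,0,0,0,0,0]])

```text
clock: 29.9
position: [0.449, -0.2794, 0.146]
eef_rot: [-0.0, 0.0, 1.0, 0.0]
force: [-0.5, -0.1, -1.4]
width: 0.492
grasp_force: 50.3
```

Call:
run_rows(segments=[[0,0,0,0,0,0.03,0],[0,0,0,0,0,0.03,0],[0,0,0,0,0,0,0],[0,0,0,0,0,0,0]])

```text
clock: 30.3
position: [0.4496, -0.2796, 0.1444]
eef_rot: [0.001, -0.0, 1.0, -0.001]
force: [0.3, 0.8, 7.0]
width: 0.493
grasp_force: 51.7
```

Release, rise, and go to a view that shows all the stands.

Call:
run_rows(segments=[[0,0,0,0,0,0,0.6],[0,0,0,0,0,0,0.8],[0,0,0,0,0,0,1],[0,0,0,0,0,0,1],[0,0,0,0,0,0,1],[0,0,0,0,0,0,1]])

```text
clock: 30.9
position: [0.4491, -0.2794, 0.1429]
eef_rot: [-0.0, 0.0, 1.0, 0.0]
force: [1.1, 0.8, -0.6]
width: 1.002
grasp_force: 0.0
```

Call:
run_rows(segments=[[0,0,0,0,0,-0.4,1],[0,0,0,0,0,-0.8,1],[0,0,0,0,0,-1,1],[0,0,0,0,0,-1,1],[0,0,0,0,0,-0.8,1],[0,0,0,0,0,0,1]])

```text
clock: 31.5
position: [0.4497, -0.2798, 0.3489]
eef_rot: [0.004, -0.0, 1.0, -0.002]
force: [0.5, 0.1, 0.3]
width: 1.002
grasp_force: 0.0
```

Call:
run_rows(segments=[[0,0,0,0,0.9,0,1],[0,0,0,0,0.9,0,1],[0,0,0,0,0.9,0,1],[0,0,0,0,0.9,0,1],[0,0,0,0,0,0,1],[0,0,0,0,0,0,1],[0,0,0,0,0,0,1]])

```text
clock: 32.2
position: [0.4491, -0.0999, 0.3427]
eef_rot: [-0.0, 0.0, 1.0, -0.0]
force: [0.3, 0.1, -0.5]
width: 0.998
grasp_force: 0.0
```

Run:
```python
from h import *
from cell import eyes
for n in("wrist","side","scene"):
    f=eyes.grab_frame(n);pickle.dump(f,open(n+"9.pkl","wb"));cv2.imwrite(f"pics/{n}9.png",f["img"])
a=cv2.imread("pics/wrist9.png");b=cv2.imread("pics/scene9.png");cv2.imwrite("pics/c9.png",cv2.resize(np.hstack([a,b]),(800,300)))
```

```text
(no output)
```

View pics/c9.png

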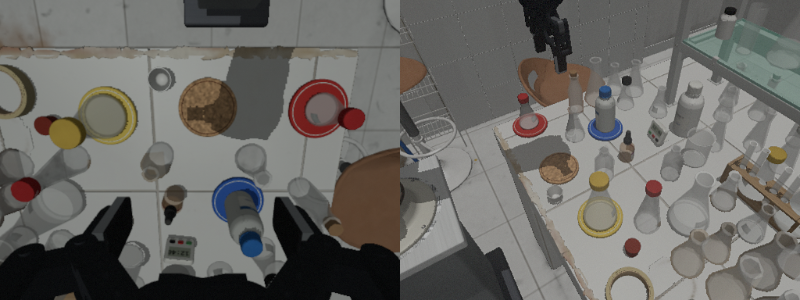

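Run:
```python
from h import *
f,g=[pickle.load(open(n+"9.pkl","rb")) for n in("wrist","scene")]
for k,b1,b2,s in(("yellow",(62,145,112,192),(238,218,268,248),110),("red",(428,132,472,172),(145,115,172,136),110),("blue",(300,290,342,332),(248,105,275,127),140)):
    _,_,s1,c1=mask(f,k,b1,s);_,_,s2,c2=mask(g,k,b2,s);X,e=tri([f,g],[c1,c2]);print(k,X.round(4),np.round(e,1),s1,s2,plane(f,[c1],X[2]).round(4))
for k,b in(("yellow",(98,108,180,190)),("red",(366,98,442,180)),("blue",(268,224,340,290))):
    q,e,h=stand(f,k,b,80);print(k,q.round(4),e.round(2),h.min(0),h.max(0))
```

```text
yellow [ 0.4464 -0.2818  0.1471] [0.5 0.5] [  64  151   47   41 1485] [244 221  24  25 502] [[ 0.4469 -0.2819  0.1471]]
red [0.4346 0.1243 0.1028] [0. 0.] [433 133  35  34 790] [152 120  14  14 157] [[0.4345 0.1243 0.1028]]
blue [ 0.6289 -0.0226  0.1457] [1.4 1.4] [308 298  29  32 746] [257 111  13   9  93] [[ 0.6272 -0.0228  0.1457]]
yellow [ 0.4486 -0.2806] 0.34 [ 99 112] [176 187]
red [0.4348 0.1198] 0.29 [370 102] [442 177]
blue [ 0.6299 -0.0239] 0.82 [272 228] [337 284]
```

```bash
python3 -c "
from cell import job_done
print(job_done())"
```

```text
the job is handed in; nothing more can be done
None
```

The job is handed in at about 32 s of the 112 s allowed. Each vessel stands on the stand of its own cap colour, measured within about 5 mm of centre. The yellow flask was parked on the cork stand on the way, the cork stand is empty again, and the bystanders look unmoved in the last pictures. The hand-in call returned no verdict.

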